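# Seat the lacquer panel and hold the vacuum pump on its nipple

## Task

Clamp the black lacquered panel for decorating: press its raised edge down past the two spring balls until the panel sits level in the seat of the metal holding base. Then pick up the hand vacuum pump, push its socket squarely onto the tilted brass nipple of the base until it snaps over and is fully home, and finish while still gripping it and holding it down there, because the valve spring would push it off again. Leave the jar, the dish and the brush where they are.

Things in the scene. Friction and masses are not known exactly. Their poses are not given: they have to be found in the camera images.
- base: Aluminium holding base fixed to the table, a slab 134 (x) x 260 (y) x 16 mm; origin at the centre of its underside, on the table, z up. The panel's seat is on its +y part, the brass nipple at its -y end.
- panel_seat (a point): Centre of the rubber seat, 20 mm above the table; axes as the base's. Lips 4 mm high bound it on -x, +y and -y. At x +51 mm a wall 18 mm high has two spring balls (y +-35 mm, 9 mm above the seat, standing 3.5 mm out). The seated panel's centre lies over this point.
- panel_center (a point): Centre of the loose black panel with gold fans, 100 x 100 x 6 mm, 80 g; z normal to its top, x towards its raised edge. It starts with -x edge in the seat, +x edge on the balls about 11 mm up. 4 to 10 N pressed down near the raised edge (30 mm from centre) clicks it under the balls, which then keep it down. Seated, its centre is 23 mm above the table.
- nipple_seat (a point): On the nipple's axis, on the flat round flange (44 mm across) where the socket lands; 55 mm above the table. z runs out along the nipple, 25 degrees from vertical towards the base's -y. Nipple 15 mm across, 24 mm long, coned tip, three spring balls around it 12 mm out; a steel valve stem (7 mm across) stands out to 38 mm from here.
- stem (a joint): Travel of the sprung valve stem into the nipple, m: 0 out, 0.008 when the pump's socket is fully home on the flange. Its spring pushes with 7 N at first and 12 N when home; snapping over the balls takes about 5 N more on the way. The balls alone do not hold the pump on.
- pump_center (a point): Centre, half-way up, of the hand vacuum pump: loose, round, 116 mm tall, about 220 g, starts standing on its open mouth on the table; z from mouth to top. Lower half: grey housing 47 mm across; upper half: black grip 34 mm across. The shoulder between them, at this point's height, takes the push of the fingertips.
- pump_grip (a point): Centre of the pump's black grip at a good height to grasp it, 80 mm above the mouth; the pump's top is 36 mm further up. Axes as the pump's.
- pump_mouth (a point): Centre of the pump's socket mouth, in the plane of its lower end; z up into the pump. Rounded lip 17.5 mm across inside; 30 mm deep to the floor, which meets the valve stem when the mouth is 8 mm from the flange. Fully home, this point lies on the nipple's seat point, z along the nipple's z.
- jar_center (a point): Centre of the closed amber jar with a steel lid, 64 mm across, 85 mm tall, standing near the pump; to be left alone.
- dish: Shallow round black dish 140 mm across, 18 mm high, origin under its centre; to be left alone.
- brush: Flat brush about 0.2 m long lying on the table to the right of the pump and the jar, origin near its middle; to be left alone.
Mind the look-alikes: they are no part of the job. Of the things shaped like the part that bears panel_center, the black one is meant.

How it is judged:
On the way, in this order (a step that is already met when the one before it is completed fails the run):
1. the panel sits level in its seat (angle between panel_center's own z axis and vertical below 0.03 rad and height (world z) of panel_center below 0.0255 m), for 0.3 s.
2. the pump's socket is pressed squarely home on the nipple (value of joint stem above 0.006 m and distance between pump_mouth and nipple_seat below 0.0035 m and angle between the z axis of pump_mouth and the z axis of nipple_seat, either way round below 0.1 rad), for 0.3 s.
At the end, for the whole second after the job is handed in: Fingers still hold the pump, its socket home on the nipple: stem in over 6 mm, mouth within 3.5 mm of the seat and square within 0.1 rad, pressing the base with over 5 N; the panel lies in its seat, level within 0.03 rad, centre under 25.5 mm (all of step 1 and all of step 2 and contact force between the fingers and pump above 3 N and contact force between pump and base above 5 N and horizontal distance between panel_center and panel_seat below 0.006 m); the arm keeps its last pose, push and grip.
It fails at once if the jar is moved more than 30 mm (distance of jar_center from where it was at the start of the episode above 0.03 m).
It fails at once if the dish is moved more than 30 mm (distance of dish from where it was at the start of the episode above 0.03 m).
It fails at once if the brush is moved more than 30 mm (distance of brush from where it was at the start of the episode above 0.03 m).
It also fails if it takes over 51 s, if anything falls off the work surface, if the arm or the gripper's body presses on something with over 40 N, if the wrist force passes 120 N, or if a joint passes its speed limit or range.

## Robot

A 6-joint arm with a two-finger parallel gripper is mounted at the origin on the work surface. World frame = base frame: x ahead of the robot, y to its left, z up, the work surface at z = 0. Lengths are in m, angles in rad, forces in N, time in s.
With the tool pointing down it reaches from about 0.35 to 0.775 m from the base axis. Payload 5.5 kg.
Tool frame: the origin (TCP) lies midway between the tips of the shut fingers; the grasp point (between the pads) lies 19 mm behind it; z points along the fingers, y is the line along which they close (so a half turn about z gives the same grasp; the last joint's range is limited). The gripper opens to 85 mm and grips with 20 to 120 N. Pads are 22 mm wide; open, the fingers measure 114 mm over their backs; the gripper's body (76 mm by 85 mm) begins 54 mm behind the grasp point. The pads swing forward as they close: fully open they stand 13 mm farther back than shut.
Start: joints at [-1.447, 0.313, 0.046, 1.304, 0, 1.431], TCP at [0.15, -0.555, 0.231] pointing down, gripper open.
Joint ranges: [-2.76, 2.76], [-0.86, 1.69], [-1.03, 1.26], [-2.2, 2.34], [-1.47, 1.5], [-3.14, 3.14]. Speed limits (rad/s): [2.57, 2.57, 3.14, 3.14, 3.14, 3.14].

## Interface

Orientations are given as a unit quaternion [w, x, y, z].
In Python, from workcell import env gives the robot as it stands. The module is installed in compiled form; this text tells all that it offers.
- The arm moves only by the tool servo_tool, never from a script. Its argument "increments" is a list of rows, each an object of numbers: "grip": the closure, from 0 (fully open) to 1 (shut); "x", "y", "z": the shift along the tool's x, y, z in mm; "roll": the turn about the tool's z in degrees. In form: [{"grip": .., "x": .., "y": .., "z": .., "roll": ..}, ...]. A call has 1 to 5 rows; each row shifts and turns the commanded pose from where the row before left it, along the tool's axes as they then stand; what a row does not reach is not made up. A row lasts 1/12 s, in which the tool goes at most 41.7 mm and 7.16 degrees, less where a joint would pass 70% of its speed; a pose out of reach is approached as far as the arm can. A call is refused whole if a number of a shift passes 41.7 or a number of a turn 7.16, either way. A call with a gripper value outside its range is refused whole. The fingers move at their own pace and stop on an object; "grip_force" is the grip in N (left out, the last holds). Time passes only in rows, so rows that do not move let the fingers close. It gives the time, the measured TCP pose, the force, the opening and the grip force at its end, in the units of the state.
- env.get_state(): the state, without advancing time (a new reading comes with each control period).
- env.read_camera(name): name is "side" or "top"; returns the picture (480x640x3 uint8, red, green, blue); there is no depth.
- env.get_calibration(name): a dict with "vertical_fov" (degrees; the focal length in pixels is half the picture's height over the tangent of half this angle, whatever the lens; pixels are square), "cx", "cy" (the principal point, pixels), "rvec" (rotation vector, rad) and "tvec" (3), from world to camera coordinates, as OpenCV has them. Camera axes: x right, y down, z forward; pixel columns grow to the right and rows downward; lengths in m; the calibration is good to about 2 mm. A picture is of the moment at which its call begins. get_calibration takes no time and is no camera call.
- env.hand_in(): hands the job in; it is judged then, once.
The state is a dict: "clock": time; "joint_pos": joint angles; "qvel": joint speeds; "tau": joint torques, N m; "tcp_pos": TCP position; "orientation": TCP orientation; "wrist_force": force on the tool from outside, world axes, zero at the start; "ft_torque": the same for the moment, N m; "finger_gap": finger opening in m; "grip_force": force on a finger pad.
Only numpy, scipy, OpenCV 4.12 (cv2) and the standard library are available. Lean on these libraries where they do the work, as an engineer would, in place of code of your own. Each camera call takes 0.05 s, during which the arm holds its last target. There are 200 camera calls.

## Working session

There is one attempt and no reset: what is moved stays moved. The work goes in short steps, Python scripts to look and compute and a tool call to move; the robot and the scene stay as the last step left them, time stands still between calls to the robot, and variables do not carry over. Pictures are saved under pics/ and viewed, at most 10 in all, crops included, and the job is handed in when it is done.

Besides the shell and the picture viewer there is one more tool, called after ">>>" by a JSON object that holds its "fn" and its "kwargs". servo_tool: Moves the arm, as the interface text tells. Its arguments: {"type":"object","properties":{"increments":{"type":"array"},"grip_force":{"type":"number"}},"required":["increments"]}

```bash
mkdir -p pics
cat > h.py <<'E'
import numpy as np, cv2
from workcell import env
def cal(n):
    c=env.get_calibration(n); f=240/np.tan(np.radians(c["vertical_fov"])/2)
    R=cv2.Rodrigues(np.array(c["rvec"],float))[0]; t=np.array(c["tvec"],float).ravel()
    return f,c["cx"],c["cy"],R,t,c
def ray(n,u,v):
    f,cx,cy,R,t,_=cal(n); d=R.T@np.array([(u-cx)/f,(v-cy)/f,1]); return -R.T@t,d
def onz(n,u,v,z):
    o,d=ray(n,u,v); return o+d*(z-o[2])/d[2]
def proj(n,p):
    f,cx,cy,R,t,_=cal(n); q=R@np.array(p,float)+t; return np.array([cx+f*q[0]/q[2],cy+f*q[1]/q[2]])
def tri(n1,p1,n2,p2):
    o1,d1=ray(n1,*p1);o2,d2=ray(n2,*p2)
    s=np.linalg.lstsq(np.c_[d1,-d2],o2-o1,rcond=None)[0]; a=o1+d1*s[0];b=o2+d2*s[1]
    return (a+b)/2,np.linalg.norm(a-b)
def shot(n,f):
    im=env.read_camera(n)[:,:,::-1].copy(); cv2.imwrite(f"pics/{f}.png",im); return im
E
python3 - <<'E'
from h import *
for n in("side","top"):
    shot(n,n+"0"); print(n,cal(n)[5],ray(n,320,240))
print(env.get_state())
E
```

```text
side {'vertical_fov': 56.92374095147984, 'cx': 324.50742666257247, 'cy': 240.6386275875277, 'rvec': array([ 0.55108754, -2.78189404,  0.97552461]), 'tvec': array([0.42927688, 0.22197461, 1.11518502])} (array([0.18151768, 0.6455441 , 1.01366323]), array([ 0.26053002, -0.57140474, -0.77828431]))
top {'vertical_fov': 55.02351948656574, 'cx': 320.4462323783313, 'cy': 235.82201219247847, 'rvec': array([ 2.19591199, -2.14623808,  0.11154836]), 'tvec': array([-0.03290236,  0.50751258,  1.30642112])} (array([ 0.37495429, -0.01944249,  1.35071055]), array([ 9.09499105e-02, -6.22129204e-04, -9.95897018e-01]))
{'clock': 0.1, 'joint_pos': array([-1.44657769e+00,  3.13918864e-01,  4.50816914e-02,  1.30360374e+00,
        1.07795060e-05,  1.43120820e+00]), 'qvel': array([-0.0015925 , -0.00288979,  0.00154591, -0.00014311, -0.00017829,
        0.00032373]), 'tau': array([ 1.14378108e-03, -4.81730461e+01,  2.99241954e+01,  1.27383240e-02,
       -2.03492937e-05,  8.16065210e-06]), 'tcp_pos': array([ 0.14987826, -0.55464486,  0.23049725]), 'orientation': array([-8.22226539e-04,  9.91313020e-01,  1.31521177e-01,  1.17086369e-05]), 'wrist_force': array([0.19545767, 0.91264555, 0.64222247]), 'ft_torque': array([ 0.0114652 ,  0.01311626, -0.00967194]), 'grip_force': 0.0, 'finger_gap': 0.08557239146003456}
```

View pics/top0.png

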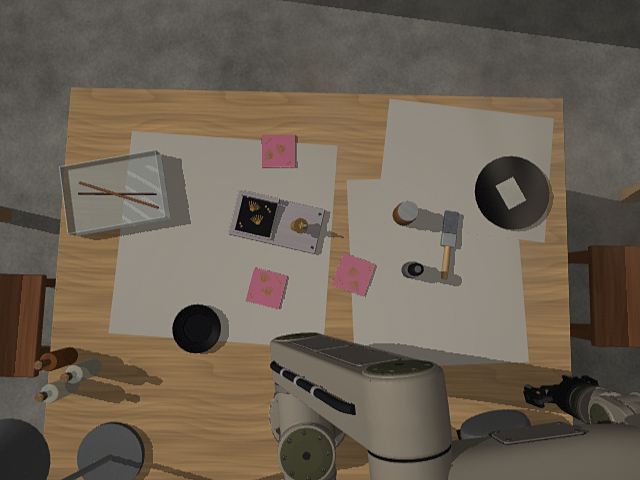

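View pics/side0.png

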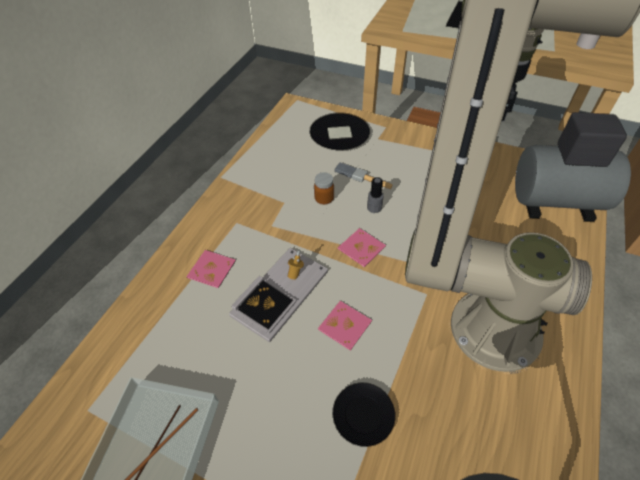

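Top view: base centred near (280,222), with the black panel at (258,215) and the nipple at (299,226). The pump is at (413,269) and the jar at (405,213). Side view: panel (264,304), nipple (296,264), pump (376,195). I'll zoom in on the base and pump.

Run:
```python
from h import *
t=cv2.imread("pics/top0.png"); s=cv2.imread("pics/side0.png")
def crop(im,x,y,w,h,k): return cv2.resize(im[y:y+h,x:x+w],None,fx=k,fy=k,interpolation=cv2.INTER_CUBIC)
a=crop(t,220,180,130,80,3);b=crop(t,390,190,80,95,3)[:, :240]
c=crop(s,220,240,130,100,3);d=crop(s,305,150,80,100,3)
def pad(i,h): return cv2.copyMakeBorder(i,0,h-i.shape[0],0,0,0)
cv2.imwrite("pics/c0.png",cv2.resize(np.vstack([np.hstack([pad(a,290),pad(b,290)]),np.hstack([pad(c,300),pad(d,300)])]),None,fx=1,fy=1))
```

```text
(no output)
```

View pics/c0.png

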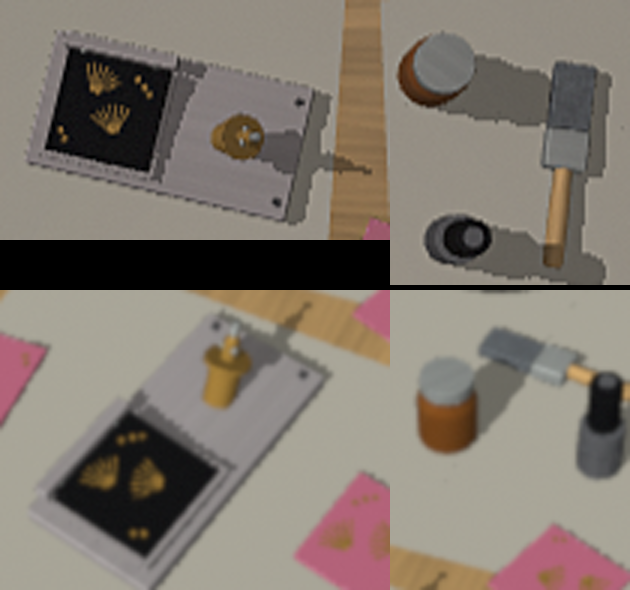

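Run:
```python
from h import *
P=lambda *a:np.round(a[0],4)
A=onz("top",325,209.3,.016);B=onz("top",315,251.7,.016);C=onz("top",229.3,234,.016)
As=onz("side",291.7,247.3,.016);Bs=onz("side",330,268.3,.016);Cs=onz("side",270,339.3,.016)
print(P(A),P(B),P(C),P(As),P(Bs),P(Cs))
print([np.linalg.norm(x-y) for x,y in((A,B),(B,C),(As,Bs),(Bs,Cs))])
for x,y in((C,B),(Cs,Bs)): d=x-y;print("yaw y-axis",np.degrees(np.arctan2(-d[0],d[1])))
for x,y in((A,B),(As,Bs)): d=x-y;print("yaw x-axis",np.degrees(np.arctan2(d[1],d[0])))
print("centre",(A+C)/2,(As+Cs)/2)
print("pump top",onz("top",418,269,.116),onz("side",377.3,180.3,.116),tri("top",(418,269),"side",(377.3,180.3)))
# stem tip top crop (250,133) ; side crop (234,335)
print("stem",tri("top",(220+250/3,180+134/3),"side",(220+234/3,240+(330-290)/3)))
# panel mask
for n,f,box in(("top","top0",(230,185,60,60)),("side","side0",(230,270,80,65))):
    im=cv2.imread(f"pics/{f}.png");x,y,w,h=box;m=np.zeros(im.shape[:2],np.uint8)
    m[y:y+h,x:x+w]=(im[y:y+h,x:x+w].max(2)<60)*255
    m=cv2.morphologyEx(m,cv2.MORPH_OPEN,np.ones((3,3)))
    c=max(cv2.findContours(m,0,2)[0],key=cv2.contourArea);r=cv2.minAreaRect(cv2.convexHull(c));print(n,r); print([P(onz(n,u,v,.026)) for u,v in cv2.boxPoints(r)], onz(n,*r[0],.03))
```

```text
[ 0.5874 -0.0329  0.016 ] [ 0.4624 -0.0066  0.016 ] [0.5083 0.244  0.016 ] [ 0.58   -0.0318  0.016 ] [ 0.4508 -0.0052  0.016 ] [0.5067 0.2476 0.016 ]
[np.float64(0.12771989562372155), np.float64(0.2547142267308948), np.float64(0.13193449967938128), np.float64(0.2589150702291875)]
yaw y-axis -10.371283168997397
yaw y-axis -12.471368557676541
yaw x-axis -11.88498881250037
yaw x-axis -11.644655548581229
centre [0.54785935 0.10557228 0.016     ] [0.54337389 0.10791271 0.016     ]
pump top [ 0.41585753 -0.28413979  0.116     ] [ 0.41464791 -0.28208004  0.116     ] (array([ 0.41565118, -0.28480832,  0.11327257]), np.float64(0.0006164110012724895))
stem (array([0.53069339, 0.02634063, 0.08335372]), np.float64(0.0033321399280267345))
top ((255.78689575195312, 216.15573120117188), (35.15753936767578, 35.100276947021484), 13.240517616271973)
[array([0.5216, 0.2271, 0.026 ]), array([0.6222, 0.2079, 0.026 ]), array([0.6008, 0.1075, 0.026 ]), array([0.5005, 0.1275, 0.026 ])] [0.56050203 0.16692938 0.03      ]
side ((264.43902587890625, 303.95123291015625), (37.4817008972168, 40.29283142089844), 38.65980529785156)
[array([0.621 , 0.2056, 0.026 ]), array([0.6065, 0.095 , 0.026 ]), array([0.5022, 0.1313, 0.026 ]), array([0.5212, 0.236 , 0.026 ])] [0.56039209 0.17058564 0.03      ]
```

>>> {"fn": "servo_tool", "kwargs": {"increments": [{"grip":1,"x":0,"y":0,"z":0,"roll":-7},{"grip":1,"x":0,"y":0,"z":0,"roll":-7},{"grip":1,"x":0,"y":0,"z":0,"roll":-7},{"grip":1,"x":0,"y":0,"z":0,"roll":-7},{"grip":1,"x":0,"y":0,"z":0,"roll":-7}], "grip_force": 40}}

```text
clock: 0.52
tcp_pos: [0.1499, -0.5548, 0.2307]
orientation: [-0.001, 0.905, 0.426, 0.0]
wrist_force: [0.6, 0.3, -0.4]
finger_gap: 0.0259
grip_force: 0.0
```

>>> {"fn": "servo_tool", "kwargs": {"increments": [{"grip":1,"x":0,"y":0,"z":0,"roll":-7},{"grip":1,"x":0,"y":0,"z":0,"roll":-7},{"grip":1,"x":0,"y":0,"z":0,"roll":-7},{"grip":1,"x":0,"y":0,"z":0,"roll":-7}]}}

```text
clock: 0.85
tcp_pos: [0.1499, -0.5548, 0.2308]
orientation: [-0.0, 0.775, 0.632, 0.0]
wrist_force: [0.3, -0.1, -0.2]
finger_gap: 0.0002
grip_force: 0.0
```

>>> {"fn": "servo_tool", "kwargs": {"increments": [{"grip":1,"x":33,"y":12,"z":0,"roll":0},{"grip":1,"x":33,"y":12,"z":0,"roll":0},{"grip":1,"x":33,"y":12,"z":0,"roll":0},{"grip":1,"x":33,"y":12,"z":0,"roll":0},{"grip":1,"x":33,"y":12,"z":0,"roll":0}]}}

```text
clock: 1.27
tcp_pos: [0.243, -0.4043, 0.2308]
orientation: [-0.0, 0.777, 0.63, 0.0]
wrist_force: [1.2, 0.7, -0.4]
finger_gap: 0.0
grip_force: 0.0
```

>>> {"fn": "servo_tool", "kwargs": {"increments": [{"grip":1,"x":33,"y":12,"z":0,"roll":0},{"grip":1,"x":33,"y":12,"z":0,"roll":0},{"grip":1,"x":33,"y":12,"z":0,"roll":0},{"grip":1,"x":33,"y":12,"z":0,"roll":0},{"grip":1,"x":33,"y":12,"z":0,"roll":0}]}}

```text
clock: 1.68
tcp_pos: [0.3356, -0.2552, 0.2311]
orientation: [-0.0, 0.777, 0.63, 0.0]
wrist_force: [1.6, -0.4, -0.1]
finger_gap: -0.0
grip_force: 0.0
```

>>> {"fn": "servo_tool", "kwargs": {"increments": [{"grip":1,"x":33,"y":12,"z":0,"roll":0},{"grip":1,"x":33,"y":12,"z":0,"roll":0},{"grip":1,"x":33,"y":12,"z":0,"roll":0},{"grip":1,"x":33,"y":12,"z":0,"roll":0},{"grip":1,"x":33,"y":12,"z":0,"roll":0}]}}

```text
clock: 2.1
tcp_pos: [0.4284, -0.1061, 0.2311]
orientation: [-0.0, 0.777, 0.63, -0.0]
wrist_force: [1.4, -0.2, -0.6]
finger_gap: 0.0
grip_force: 0.0
```

>>> {"fn": "servo_tool", "kwargs": {"increments": [{"grip":1,"x":33,"y":12,"z":0,"roll":0},{"grip":1,"x":33,"y":12,"z":0,"roll":0},{"grip":1,"x":33,"y":12,"z":0,"roll":0},{"grip":1,"x":33,"y":12,"z":0,"roll":0},{"grip":1,"x":33,"y":12,"z":0,"roll":0}]}}

```text
clock: 2.52
tcp_pos: [0.5211, 0.0431, 0.2309]
orientation: [-0.0, 0.776, 0.63, -0.0]
wrist_force: [0.0, -0.7, -0.1]
finger_gap: 0.0
grip_force: 0.0
```

>>> {"fn": "servo_tool", "kwargs": {"increments": [{"grip":1,"x":32,"y":10,"z":20,"roll":0},{"grip":1,"x":32,"y":10,"z":20,"roll":0},{"grip":1,"x":32,"y":10,"z":20,"roll":0},{"grip":1,"x":30,"y":10,"z":20,"roll":0},{"grip":1,"x":0,"y":0,"z":0,"roll":0}]}}

```text
clock: 2.93
tcp_pos: [0.5853, 0.1604, 0.1455]
orientation: [-0.002, 0.775, 0.632, -0.002]
wrist_force: [0.3, -0.2, -0.0]
finger_gap: 0.0001
grip_force: 0.0
```

>>> {"fn": "servo_tool", "kwargs": {"increments": [{"grip":1,"x":0,"y":0,"z":30,"roll":0},{"grip":1,"x":0,"y":0,"z":30,"roll":0},{"grip":1,"x":0,"y":0,"z":20,"roll":0},{"grip":1,"x":0,"y":0,"z":0,"roll":0}]}}

```text
clock: 3.27
tcp_pos: [0.5817, 0.1555, 0.0663]
orientation: [-0.002, 0.777, 0.63, -0.004]
wrist_force: [-0.7, -0.2, -0.0]
finger_gap: -0.0001
grip_force: 0.0
```

Run:
```python
from h import *
s=shot("side","s1");t=shot("top","t1")
c=lambda im,x,y:cv2.resize(im[y:y+130,x:x+130],None,fx=3,fy=3,interpolation=2)
cv2.imwrite("pics/c1.png",np.hstack([c(s,210,220),c(t,215,160)]))
print(env.get_state()["tcp_pos"])
```

```text
[0.58494866 0.1558548  0.070942  ]
```

View pics/c1.png

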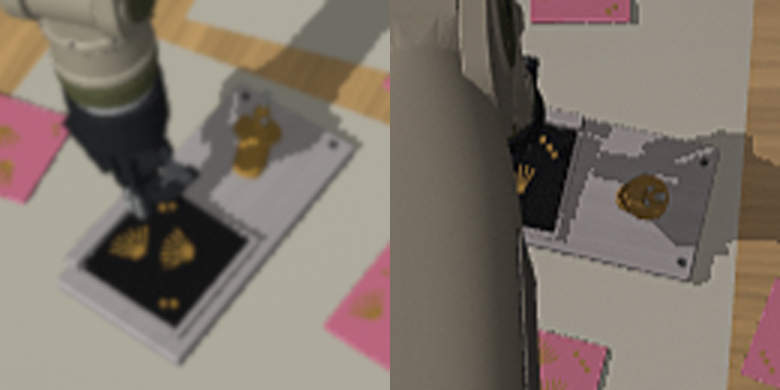

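Side crop: the fingertips hang over the panel's raised half, close to the wall side, as computed (about 26 mm from centre and 7 mm to -y). I'll correct that and press.

>>> {"fn": "servo_tool", "kwargs": {"increments": [{"grip":1,"x":7,"y":1,"z":15,"roll":0},{"grip":1,"x":0,"y":0,"z":14,"roll":0},{"grip":1,"x":0,"y":0,"z":0,"roll":0}]}}

```text
clock: 3.62
tcp_pos: [0.5881, 0.1628, 0.0422]
orientation: [-0.0, 0.777, 0.63, -0.0]
wrist_force: [-0.4, 0.4, -0.3]
finger_gap: -0.0003
grip_force: 0.0
```

>>> {"fn": "servo_tool", "kwargs": {"increments": [{"grip":1,"x":0,"y":0,"z":4,"roll":0},{"grip":1,"x":0,"y":0,"z":3,"roll":0},{"grip":1,"x":0,"y":0,"z":2,"roll":0},{"grip":1,"x":0,"y":0,"z":2,"roll":0}]}}

```text
clock: 3.95
tcp_pos: [0.5895, 0.1629, 0.0327]
orientation: [0.001, 0.777, 0.63, 0.001]
wrist_force: [0.9, -1.1, 2.1]
finger_gap: 0.0003
grip_force: 0.8
```

>>> {"fn": "servo_tool", "kwargs": {"increments": [{"grip":1,"x":0,"y":0,"z":2,"roll":0},{"grip":1,"x":0,"y":0,"z":2,"roll":0},{"grip":1,"x":0,"y":0,"z":1,"roll":0}]}}

```text
clock: 4.2
tcp_pos: [0.5879, 0.1629, 0.026]
orientation: [-0.0, 0.777, 0.63, -0.0]
wrist_force: [-1.1, -1.2, 16.6]
finger_gap: 0.0002
grip_force: 9.2
```

>>> {"fn": "servo_tool", "kwargs": {"increments": [{"grip":1,"x":0,"y":0,"z":1,"roll":0},{"grip":1,"x":0,"y":0,"z":1,"roll":0},{"grip":1,"x":0,"y":0,"z":0,"roll":0}]}}

```text
clock: 4.45
tcp_pos: [0.588, 0.1629, 0.0261]
orientation: [0.0, 0.776, 0.63, 0.0]
wrist_force: [-3.9, -2.1, 14.8]
finger_gap: -0.0001
grip_force: 7.0
```

>>> {"fn": "servo_tool", "kwargs": {"increments": [{"grip":1,"x":0,"y":0,"z":-3,"roll":0},{"grip":1,"x":0,"y":0,"z":-35,"roll":0},{"grip":1,"x":0,"y":0,"z":-40,"roll":0},{"grip":1,"x":0,"y":0,"z":-40,"roll":0},{"grip":0.5,"x":0,"y":0,"z":-30,"roll":0}]}}

```text
clock: 4.87
tcp_pos: [0.5884, 0.1631, 0.1751]
orientation: [0.0, 0.776, 0.63, 0.001]
wrist_force: [1.4, 0.3, -0.0]
finger_gap: 0.0106
grip_force: 0.0
```

>>> {"fn": "servo_tool", "kwargs": {"increments": [{"grip":0,"x":-36,"y":-6,"z":0,"roll":0},{"grip":0,"x":-36,"y":-6,"z":0,"roll":0},{"grip":0,"x":-36,"y":-6,"z":0,"roll":0},{"grip":0,"x":-36,"y":-6,"z":0,"roll":0},{"grip":0,"x":-36,"y":-6,"z":0,"roll":0}]}}

```text
clock: 5.28
tcp_pos: [0.5206, -0.008, 0.172]
orientation: [-0.0, 0.776, 0.63, -0.0]
wrist_force: [0.8, -0.4, -0.7]
finger_gap: 0.0721
grip_force: 0.0
```

>>> {"fn": "servo_tool", "kwargs": {"increments": [{"grip":0,"x":-36,"y":-6,"z":0,"roll":0},{"grip":0,"x":-36,"y":-6,"z":0,"roll":0},{"grip":0,"x":-36,"y":-6,"z":0,"roll":0},{"grip":0,"x":-36,"y":-6,"z":0,"roll":0},{"grip":0,"x":-36,"y":-6,"z":0,"roll":0}]}}

```text
clock: 5.7
tcp_pos: [0.4542, -0.1781, 0.1721]
orientation: [-0.0, 0.776, 0.63, -0.0]
wrist_force: [0.2, -1.0, 0.1]
finger_gap: 0.0857
grip_force: 0.0
```

>>> {"fn": "servo_tool", "kwargs": {"increments": [{"grip":0,"x":-36,"y":-6,"z":0,"roll":0},{"grip":0,"x":-36,"y":-6,"z":0,"roll":0},{"grip":0,"x":-30,"y":-6,"z":0,"roll":0},{"grip":0,"x":0,"y":0,"z":0,"roll":0}]}}

```text
clock: 6.03
tcp_pos: [0.415, -0.2776, 0.172]
orientation: [0.001, 0.778, 0.628, -0.001]
wrist_force: [0.6, -0.6, 0.7]
finger_gap: 0.0849
grip_force: 0.0
```

Run:
```python
from h import *
s=shot("side","s2");t=shot("top","t2")
c=lambda im,x,y,w,h:cv2.resize(im[y:y+h,x:x+w],None,fx=3,fy=3,interpolation=2)
cv2.imwrite("pics/c2.png",np.vstack([np.hstack([c(s,220,240,130,100),c(s,300,110,130,100)]),np.hstack([c(t,220,180,130,80),c(t,370,210,130,80)])]))
print(env.get_state()["tcp_pos"])
```

```text
[ 0.41596532 -0.27371708  0.17186585]
```

View pics/c2.png

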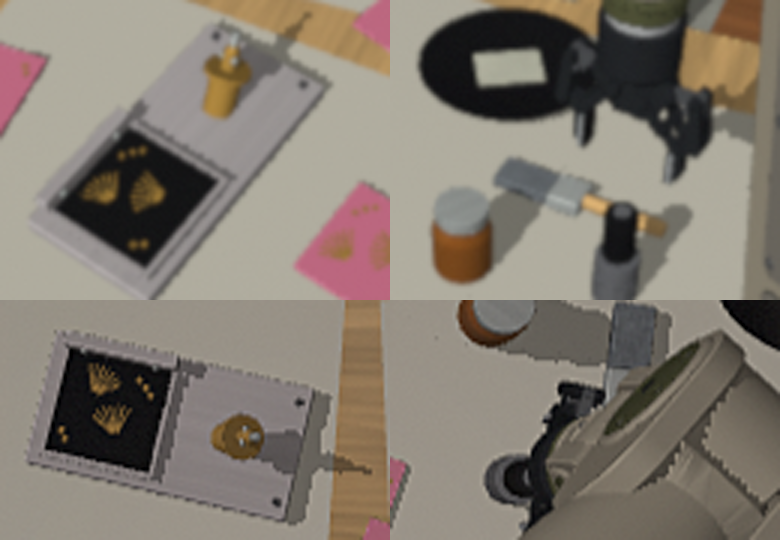

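Side view: the panel now lies flat with both balls visible above it. The open gripper hangs above the pump, whose top is at side pixel (377,180). Next I'll refine the nipple and pump positions.

Run:
```python
from h import *
R=lambda p:np.round(p,4)
for n,f,b in(("top","t2",(280,205,45,45)),("side","s2",(275,240,45,50))):
    im=cv2.imread(f"pics/{f}.png");x,y,w,h=b;q=im[y:y+h,x:x+w].astype(int)
    m=((q[...,2]-q[...,0]>50)).astype(np.uint8)
    k,l,st,ce=cv2.connectedComponentsWithStats(m); i=1+np.argmax(st[1:,4]); print(n,st[i][:2]+[x,y],st[i][2:4],ce[i]+[x,y])
    for r in range(h):
        c=np.where(l[r]==i)[0]
        if len(c): print(y+r,x+c.min(),x+c.max(),end='; ')
    print()
print("seat",R(onz("top",220+238/3,180+137/3,.055)),R(onz("side",296,264,.055)))
print("tip",R(onz("top",304,224.7,.0894)),R(onz("side",298,253.3,.0894)))
print("tcp px",proj("side",[.416,-.2737,.172]),proj("top",[.416,-.2737,.172]))
for p in ([.4157,-.284,.116],[.4157,-.284,0.058],[.4157,-.284,0]):print(proj("side",p),proj("top",p))
# pump in top0: dark vs grey mask
for n,f,b in(("top","top0",(398,258,36,22)),("side","side0",(364,174,24,42))):
    im=cv2.imread(f"pics/{f}.png");x,y,w,h=b;q=im[y:y+h,x:x+w].max(2);m=(q<45).astype(np.uint8)
    k,l,st,ce=cv2.connectedComponentsWithStats(m);i=1+np.argmax(st[1:,4]);print(n,st[i],ce[i]+[x,y])
```

```text
top [291 219] [17 14] [298.03546099 225.33333333]
219 298 302; 220 295 304; 221 294 305; 222 292 306; 223 291 306; 224 291 307; 225 291 302; 226 291 302; 227 291 302; 228 291 302; 229 292 304; 230 295 305; 231 296 304; 232 298 302; 
side [284 240] [36 14] [306.74716981 244.12830189]
240 284 319; 241 286 319; 242 289 319; 243 291 319; 244 294 319; 245 297 319; 246 299 319; 247 302 319; 248 305 319; 249 307 319; 250 310 319; 251 314 319; 252 318 319; 253 319 319; 
seat [0.5327 0.0392 0.055 ] [0.5296 0.0415 0.055 ]
tip [0.5315 0.0248 0.0894] [0.5268 0.0299 0.0894]
tcp px [377.49287308 167.4791582 ] [418.61361899 268.23057436]
[377.16508666 179.78304758] [417.94769413 269.05779321]
[375.63184076 193.86959232] [413.51216511 269.64110639]
[374.19885273 207.03502773] [409.45630823 270.17448917]
top [ 10   5  16  13 128] [414.609375 269.203125]
side [  7   6  11  18 150] [376.12       189.18666667]
```

>>> {"fn": "servo_tool", "kwargs": {"increments": [{"grip":0,"x":-10,"y":2,"z":20,"roll":0},{"grip":0,"x":0,"y":0,"z":35,"roll":0},{"grip":0,"x":0,"y":0,"z":35,"roll":0},{"grip":0,"x":0,"y":0,"z":20,"roll":0},{"grip":0,"x":0,"y":0,"z":0,"roll":0}]}}

```text
clock: 6.55
tcp_pos: [0.4141, -0.2789, 0.0578]
orientation: [-0.005, 0.776, 0.631, -0.0]
wrist_force: [0.5, 0.9, -0.5]
finger_gap: 0.0854
grip_force: 0.0
```

>>> {"fn": "servo_tool", "kwargs": {"increments": [{"grip":0.3,"x":0,"y":0,"z":0,"roll":0},{"grip":0.5,"x":0,"y":0,"z":0,"roll":0},{"grip":0.7,"x":0,"y":0,"z":0,"roll":0},{"grip":1,"x":0,"y":0,"z":0,"roll":0},{"grip":1,"x":0,"y":0,"z":0,"roll":0}], "grip_force": 20}}

```text
clock: 6.97
tcp_pos: [0.4173, -0.2838, 0.0638]
orientation: [0.001, 0.776, 0.63, -0.0]
wrist_force: [-0.4, 0.5, 5.3]
finger_gap: 0.0335
grip_force: 20.5
```

>>> {"fn": "servo_tool", "kwargs": {"increments": [{"grip":0.5,"x":0,"y":0,"z":-4,"roll":0},{"grip":0.5,"x":0,"y":0,"z":0,"roll":0},{"grip":1,"x":0,"y":0,"z":0,"roll":0},{"grip":1,"x":0,"y":0,"z":0,"roll":0},{"grip":1,"x":0,"y":0,"z":0,"roll":0}]}}

```text
clock: 7.38
tcp_pos: [0.4169, -0.2837, 0.067]
orientation: [0.001, 0.777, 0.63, -0.0]
wrist_force: [-1.1, -0.1, 6.8]
finger_gap: 0.0336
grip_force: 20.9
```

>>> {"fn": "servo_tool", "kwargs": {"increments": [{"grip":1,"x":-3.7,"y":0,"z":0,"roll":0},{"grip":1,"x":-3.7,"y":0,"z":-0.7,"roll":0},{"grip":1,"x":-3.7,"y":0,"z":-0.6,"roll":0},{"grip":1,"x":-3.8,"y":0,"z":-0.4,"roll":0}]}}

```text
clock: 7.72
tcp_pos: [0.4137, -0.2971, 0.0682]
orientation: [-0.0, 0.776, 0.63, 0.001]
wrist_force: [0.3, 4.6, 3.2]
finger_gap: 0.0335
grip_force: 20.5
```

>>> {"fn": "servo_tool", "kwargs": {"increments": [{"grip":1,"x":-3.8,"y":0,"z":0.2,"roll":0},{"grip":1,"x":-3.8,"y":0,"z":0.2,"roll":0},{"grip":1,"x":-3.8,"y":0,"z":0.4,"roll":0},{"grip":1,"x":-3.8,"y":0,"z":0.6,"roll":0},{"grip":1,"x":-3.8,"y":0,"z":0.8,"roll":0}]}}

```text
clock: 8.13
tcp_pos: [0.4098, -0.317, 0.0663]
orientation: [0.0, 0.777, 0.63, 0.0]
wrist_force: [-1.0, 1.8, 7.3]
finger_gap: 0.0336
grip_force: 21.0
```

>>> {"fn": "servo_tool", "kwargs": {"increments": [{"grip":1,"x":-3.8,"y":0,"z":0.8,"roll":0},{"grip":1,"x":-3,"y":0,"z":0.8,"roll":0},{"grip":1,"x":0,"y":0,"z":0,"roll":0}]}}

```text
clock: 8.38
tcp_pos: [0.4083, -0.3243, 0.0646]
orientation: [0.001, 0.777, 0.63, -0.0]
wrist_force: [-0.8, 1.5, 6.2]
finger_gap: 0.0337
grip_force: 20.7
```

Run:
```python
from h import *
s=shot("side","s3")
c=lambda im,x,y,w,h:cv2.resize(im[y:y+h,x:x+w],None,fx=5,fy=5,interpolation=2)
cv2.imwrite("pics/c3.png",c(s,330,120,100,110)); print(env.get_state()["tcp_pos"])
```

```text
[ 0.40831964 -0.32416049  0.06462295]
```

View pics/c3.png

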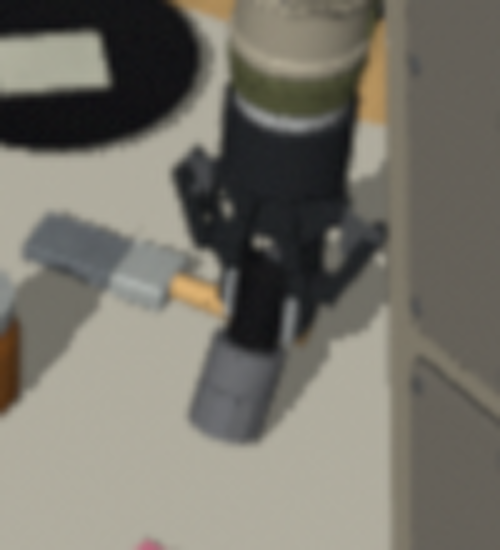

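Side crop: the pump leans in the grip. The housing runs from about (248,345) at the shoulder to (226,425) at the mouth (crop/5 + (330,120)), and the brush is untouched. Next I'll read off the tilt angle.

Run:
```python
from h import *
G=np.array([.4083,-.3242,.0646+.019]); u=np.array([.199,.98,0])
for th in(10,15,20,25,30):
    t=np.radians(th); a=-np.sin(t)*u+np.cos(t)*np.array([0,0,1])
    q=[(proj("side",G-a*k)-[330,120])*5 for k in(.026,.084)]
    d=q[1]-q[0]; print(th,np.round(q).tolist(),"ang",round(np.degrees(np.arctan2(d[0],d[1])),1))
im=cv2.imread("pics/s3.png")[120:230,330:430]
hsv=cv2.cvtColor(im,cv2.COLOR_BGR2HSV)
for r in range(68,90,2): print(r*5,[int(v) for v in im[r,34:60].max(1)])
```

```text
10 [[257.0, 334.0], [241.0, 408.0]] ang -12.0
15 [[255.0, 335.0], [236.0, 413.0]] ang -14.0
20 [[254.0, 336.0], [230.0, 418.0]] ang -15.9
25 [[252.0, 337.0], [225.0, 421.0]] ang -17.7
30 [[250.0, 338.0], [220.0, 424.0]] ang -19.3
340 [176, 175, 175, 176, 176, 175, 173, 159, 113, 89, 80, 68, 49, 36, 28, 26, 24, 24, 23, 19, 23, 47, 86, 107, 99, 94]
350 [175, 176, 176, 175, 176, 175, 165, 126, 97, 97, 102, 102, 100, 90, 81, 70, 61, 55, 48, 43, 46, 59, 71, 93, 108, 111]
360 [176, 176, 175, 175, 176, 170, 145, 107, 98, 103, 107, 109, 110, 108, 109, 108, 103, 97, 91, 85, 77, 71, 78, 101, 110, 112]
370 [175, 176, 176, 176, 174, 161, 121, 98, 101, 106, 109, 111, 112, 111, 109, 106, 104, 99, 93, 86, 76, 71, 90, 106, 112, 112]
380 [176, 175, 175, 176, 166, 129, 96, 95, 103, 107, 110, 111, 111, 109, 107, 104, 99, 94, 87, 78, 67, 78, 104, 111, 112, 112]
390 [176, 176, 175, 171, 149, 108, 97, 103, 102, 100, 100, 104, 106, 105, 102, 98, 93, 88, 79, 69, 72, 100, 111, 112, 112, 117]
400 [175, 175, 175, 162, 122, 96, 101, 105, 108, 111, 112, 111, 106, 93, 95, 96, 90, 80, 73, 71, 90, 108, 112, 113, 125, 154]
410 [176, 175, 170, 145, 105, 101, 105, 106, 109, 112, 113, 112, 106, 101, 100, 97, 86, 77, 73, 82, 105, 112, 125, 152, 163, 172]
420 [176, 175, 173, 157, 123, 109, 106, 108, 111, 112, 112, 108, 103, 100, 98, 91, 80, 73, 75, 101, 115, 133, 158, 172, 175, 175]
430 [175, 175, 176, 174, 169, 157, 135, 120, 116, 113, 111, 104, 101, 99, 96, 84, 75, 76, 98, 129, 156, 171, 175, 175, 175, 176]
440 [175, 175, 175, 176, 175, 175, 173, 169, 163, 158, 149, 137, 128, 123, 113, 116, 120, 128, 154, 171, 174, 176, 175, 175, 175, 175]
```

Tilt is about 24–25°, as needed, and the mouth lies 81 mm below the grasp along the pump axis. I'll lift and move towards the nipple.

>>> {"fn": "servo_tool", "kwargs": {"increments": [{"grip":1,"x":0,"y":0,"z":0,"roll":0},{"grip":1,"x":0,"y":0,"z":-15,"roll":0},{"grip":1,"x":0,"y":0,"z":-40,"roll":0},{"grip":1,"x":0,"y":0,"z":-40,"roll":0},{"grip":1,"x":0,"y":0,"z":-40,"roll":0}], "grip_force": 40}}

```text
clock: 8.85
tcp_pos: [0.4072, -0.3231, 0.1994]
orientation: [-0.001, 0.777, 0.63, -0.001]
wrist_force: [1.1, -1.8, -1.8]
finger_gap: 0.0329
grip_force: 40.5
```

>>> {"fn": "servo_tool", "kwargs": {"increments": [{"grip":1,"x":20,"y":3,"z":0,"roll":0},{"grip":1,"x":33,"y":5,"z":0,"roll":0},{"grip":1,"x":35,"y":5,"z":0,"roll":0},{"grip":1,"x":35,"y":5,"z":0,"roll":0},{"grip":1,"x":35,"y":5,"z":0,"roll":0}]}}

```text
clock: 9.27
tcp_pos: [0.4632, -0.1726, 0.1985]
orientation: [0.0, 0.777, 0.629, -0.001]
wrist_force: [0.7, 0.5, -2.9]
finger_gap: 0.033
grip_force: 40.8
```

>>> {"fn": "servo_tool", "kwargs": {"increments": [{"grip":1,"x":35,"y":5,"z":0,"roll":0},{"grip":1,"x":35,"y":5,"z":0,"roll":0},{"grip":1,"x":35,"y":5,"z":0,"roll":0},{"grip":1,"x":30,"y":5,"z":0,"roll":0},{"grip":1,"x":15,"y":3,"z":0,"roll":0}]}}

```text
clock: 9.68
tcp_pos: [0.5173, -0.0287, 0.1983]
orientation: [-0.0, 0.776, 0.631, -0.0]
wrist_force: [-0.2, -1.4, -2.7]
finger_gap: 0.0329
grip_force: 40.8
```

>>> {"fn": "servo_tool", "kwargs": {"increments": [{"grip":1,"x":0,"y":0,"z":0,"roll":0},{"grip":1,"x":0,"y":0,"z":0,"roll":0}]}}

```text
clock: 9.85
tcp_pos: [0.5166, -0.031, 0.1983]
orientation: [-0.0, 0.776, 0.631, -0.001]
wrist_force: [-0.3, -0.4, -2.2]
finger_gap: 0.0332
grip_force: 40.7
```

Run:
```python
from h import *
s=shot("side","s4");t=shot("top","t4")
c=lambda im,x,y,w,h,k:cv2.resize(im[y:y+h,x:x+w],None,fx=k,fy=k,interpolation=2)
cv2.imwrite("pics/c4.png",np.hstack([c(s,250,190,100,110,4),c(t,260,180,100,110,4)])); print(env.get_state()["tcp_pos"])
```

```text
[ 0.51630752 -0.03207338  0.19857464]
```

View pics/c4.png

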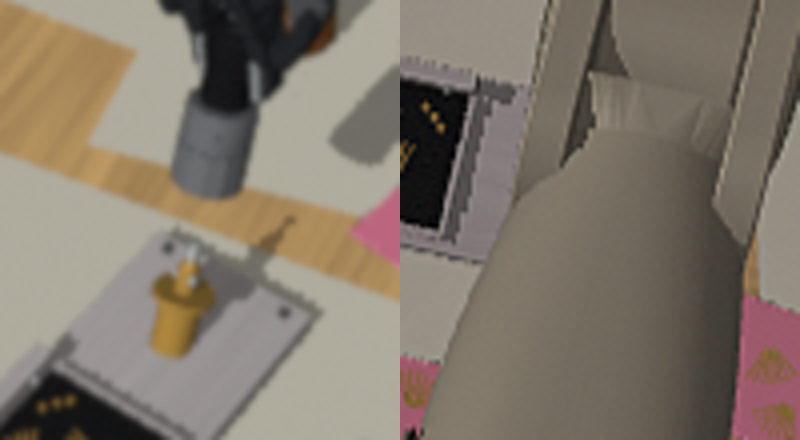

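Side crop: the pump mouth is at about (302,235) px, still leaning the right way and above the nipple. The flange centre is at (295.8,264). The arm hides the nipple in the top view.

Run:
```python
from h import *
T=np.array([.5163,-.0321,.1986]); u=np.array([.199,.98,0]);z=np.array([0,0,1])
a=-.4226*u+.9063*z; M=T+.019*z-.0813*a; S=M+.0813*a-.026*a
print("mouth pred",M,proj("side",M),"shoulder",proj("side",T+.019*z-.0233*a))
m=onz("side",302,235,M[2]); print("mouth side",m, "diff",m-M)
# axis edges of housing by rows
im=cv2.imread("pics/s4.png")
for r in range(216,236,3): print(r,[int(v) for v in im[r,288:318].max(1)])
for th in(20,25,30):
    t=np.radians(th);aa=-np.sin(t)*u+np.cos(t)*z;q=proj("side",T+.019*z-.0813*aa)-proj("side",T+.019*z-.0233*aa);print(th,q[0]/q[1])
S=np.array([.5312,.0403,.055]);print(proj("side",S),proj("side",S+.038*a),proj("top",S),proj("top",S+.038*a))
```

```text
mouth pred [0.52313712 0.00157023 0.14391781] [302.68576295 232.70315832] shoulder [307.36712684 212.92413151]
mouth side [0.52160288 0.00917184 0.14391781] diff [-1.53423838e-03  7.60160531e-03  5.55111512e-17]
216 [174, 175, 175, 175, 175, 175, 173, 162, 119, 95, 87, 76, 64, 49, 38, 33, 28, 25, 24, 23, 22, 19, 18, 25, 44, 65, 95, 144, 165, 172]
219 [175, 175, 174, 174, 175, 174, 166, 135, 103, 101, 104, 107, 107, 104, 101, 98, 88, 79, 72, 69, 69, 68, 69, 68, 68, 69, 103, 160, 174, 175]
222 [174, 175, 175, 175, 175, 170, 148, 108, 100, 104, 108, 109, 110, 110, 109, 108, 106, 104, 101, 96, 92, 86, 80, 70, 64, 94, 151, 171, 175, 175]
225 [175, 175, 175, 174, 174, 159, 117, 94, 100, 106, 109, 110, 110, 109, 108, 105, 99, 98, 96, 92, 86, 79, 71, 62, 76, 129, 166, 174, 175, 175]
228 [175, 174, 175, 175, 166, 135, 105, 101, 102, 102, 106, 106, 100, 99, 103, 102, 98, 95, 89, 84, 78, 71, 65, 63, 106, 159, 174, 175, 175, 175]
231 [161, 162, 164, 165, 147, 108, 101, 104, 106, 109, 110, 111, 109, 107, 102, 99, 98, 98, 91, 78, 75, 72, 67, 94, 151, 172, 175, 175, 175, 175]
234 [158, 162, 164, 158, 137, 112, 103, 105, 108, 110, 111, 110, 108, 104, 100, 100, 100, 95, 83, 76, 73, 67, 81, 134, 167, 175, 175, 175, 175, 174]
20 -0.18782569106240823
25 -0.23669044238518291
30 -0.2831036252871865
[295.64456854 263.48160756] [298.44397429 251.67040878] [298.92549086 226.17727856] [304.06724627 225.95050217]
```

>>> {"fn": "servo_tool", "kwargs": {"increments": [{"grip":1,"x":7,"y":0,"z":16,"roll":0},{"grip":1,"x":7,"y":0,"z":16,"roll":0},{"grip":1,"x":6.5,"y":0,"z":14,"roll":0},{"grip":1,"x":0,"y":0,"z":0,"roll":0},{"grip":1,"x":0,"y":0,"z":0,"roll":0}]}}

```text
clock: 10.37
tcp_pos: [0.5199, -0.0121, 0.1526]
orientation: [-0.001, 0.777, 0.63, -0.001]
wrist_force: [0.3, 0.9, -1.8]
finger_gap: 0.0334
grip_force: 40.5
```

Run:
```python
from h import *
s=shot("side","s5")
cv2.imwrite("pics/c5.png",cv2.resize(s[200:290,255:345],None,fx=6,fy=6,interpolation=2)); T=env.get_state()["tcp_pos"]
u=np.array([.199,.98,0]);z=np.array([0,0,1]);a=-.4226*u+.9063*z
M=T+.019*z-.0813*a;f=lambda p:np.round((proj("side",p)-[255,200])*6)
S=np.array([.531,.040,.055])
print(T,M,"mouth",f(M),"shoulder",f(M+.058*a),"seat",f(S),"tip",f(S+.038*a),(M-S)@a)
```

```text
[ 0.52073435 -0.0122657   0.15344539] [0.52757146 0.02140454 0.0987632 ] mouth [263. 292.] shoulder [290. 178.] seat [245. 381.] tip [261. 310.] 0.04765219611356457
```

View pics/c5.png

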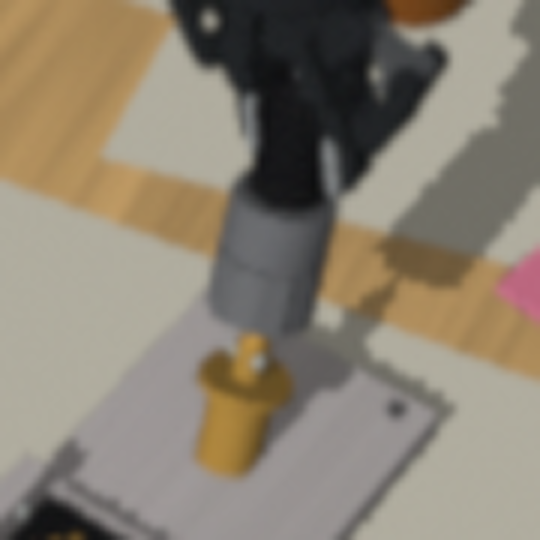

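Run:
```python
from h import *
u=np.array([.199,.98,0]);v=np.array([.98,-.199,0]);z=np.array([0,0,1]);a=-.4226*u+.9063*z
for T,o,k,n in((np.array([.4083,-.3242,.0646]),[330,120],5,"s3"),(np.array([.52073,-.01227,.15345]),[255,200],6,"s5")):
    f=lambda p:np.round((proj("side",p)-o)*k)
    print(n,"tip+",f(T+.017*v),"tip-",f(T-.017*v))
    for h in(.075,.081,.087,.093):
        M=T+.019*z-h*a; c=M-.0235*np.array([0,0,0]); e=np.cross(a,v)
        ring=lambda C,r:np.array([f(C+r*(np.cos(t)*v+np.sin(t)*e)) for t in np.linspace(0,6.28,60)])
        m=ring(M,.0235);s=ring(M+.058*a,.0235)
        print(h,"mouth ring lowest",m[m[:,1].argmax()],"leftmost",m[m[:,0].argmin()],"right",m[m[:,0].argmax()],"shoulder left",s[s[:,0].argmin()],"right",s[s[:,0].argmax()],"low",s[s[:,1].argmax()])
```

```text
s3 tip+ [237. 311.] tip- [286. 332.]
0.075 mouth ring lowest [248. 427.] leftmost [193. 397.] right [266. 419.] shoulder left [219. 313.] right [293. 336.] low [268. 341.]
0.081 mouth ring lowest [238. 435.] leftmost [190. 406.] right [263. 428.] shoulder left [216. 322.] right [291. 344.] low [266. 350.]
0.087 mouth ring lowest [239. 444.] leftmost [187. 416.] right [260. 438.] shoulder left [213. 332.] right [288. 353.] low [263. 359.]
0.093 mouth ring lowest [233. 452.] leftmost [185. 423.] right [257. 446.] shoulder left [211. 339.] right [285. 361.] low [260. 368.]
s5 tip+ [271. 144.] tip- [336. 177.]
0.075 mouth ring lowest [275. 310.] leftmost [213. 269.] right [319. 293.] shoulder left [239. 154.] right [347. 179.] low [309. 195.]
0.081 mouth ring lowest [278. 322.] leftmost [210. 283.] right [316. 304.] shoulder left [236. 166.] right [344. 191.] low [300. 207.]
0.087 mouth ring lowest [270. 333.] leftmost [208. 292.] right [313. 315.] shoulder left [233. 181.] right [341. 203.] low [297. 219.]
0.093 mouth ring lowest [272. 345.] leftmost [205. 303.] right [311. 324.] shoulder left [231. 190.] right [338. 215.] low [294. 231.]
```

The mouth sits about 41 mm out along the axis, and the pump is roughly 1.5 mm too far to +x. I'll correct that and insert along the axis, watching the force.

>>> {"fn": "servo_tool", "kwargs": {"increments": [{"grip":1,"x":0,"y":-1.5,"z":0,"roll":0},{"grip":1,"x":2.1,"y":0,"z":4.5,"roll":0},{"grip":1,"x":2.1,"y":0,"z":4.5,"roll":0},{"grip":1,"x":0,"y":0,"z":0,"roll":0}]}}

```text
clock: 10.75
tcp_pos: [0.5214, -0.0074, 0.1451]
orientation: [0.002, 0.777, 0.63, 0.001]
wrist_force: [-1.4, -2.5, 6.9]
finger_gap: 0.0334
grip_force: 41.5
```

>>> {"fn": "servo_tool", "kwargs": {"increments": [{"grip":1,"x":1.7,"y":0,"z":3.6,"roll":0},{"grip":1,"x":1.7,"y":0,"z":3.6,"roll":0},{"grip":1,"x":0,"y":0,"z":0,"roll":0}]}}

```text
clock: 11.0
tcp_pos: [0.5223, -0.0049, 0.1399]
orientation: [0.003, 0.777, 0.63, 0.0]
wrist_force: [-4.9, -5.2, 16.2]
finger_gap: 0.033
grip_force: 42.5
```

Run:
```python
from h import *
s=shot("side","s6");T=env.get_state()["tcp_pos"]
cv2.imwrite("pics/c6.png",cv2.resize(s[215:285,265:335],None,fx=8,fy=8,interpolation=2))
u=np.array([.199,.98,0]);v=np.array([.98,-.199,0]);z=np.array([0,0,1]);a=-.4226*u+.9063*z;e=np.cross(v,a)
S=np.array([.531,.040,.055]);f=lambda p:np.round((proj("side",p)-[265,215])*8,1)
print(T,env.get_state()["wrist_force"],"seat",f(S),"nip24",f(S+.024*a),"tip",f(S+.038*a))
print("per mm a,v,e,z",*[(f(S+.01*q)-f(S))/10 for q in(a,v,e,z)],e)
M=T+.019*z-.085*a; d=M-S; print("a,v,e of mouth rel seat",d@a,d@v,d@e)
```

```text
[ 0.52226774 -0.0048421   0.13998533] [-5.39585134 -5.672367   17.03813255] seat [246.1 387.4] nip24 [260.1 328. ] tip [268.5 292.9]
per mm a,v,e,z [ 0.58 -2.46] [-2.4  -1.35] [ 1.68 -1.09] [-0.19 -1.77] [-0.1803537  -0.888174   -0.42260042]
a,v,e of mouth rel seat 0.028550032555503358 0.0003659594550233713 -0.0025417583871973036
```

View pics/c6.png

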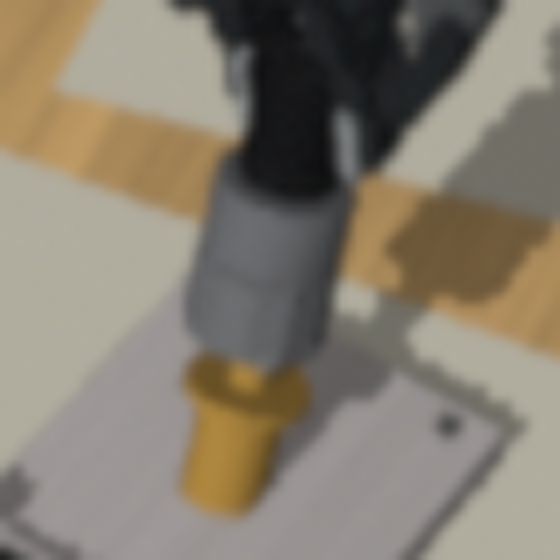

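Side crop: the stem is already inside the socket. The mouth, centred near (255,337), sits about 20–24 mm above the flange (247,386), resting on the nipple's cone about 1 mm too far to +x, and the lateral force agrees. I'll back off slightly, shift and retry.

>>> {"fn": "servo_tool", "kwargs": {"increments": [{"grip":1,"x":-1.7,"y":0,"z":-3.6,"roll":0},{"grip":1,"x":1,"y":-1.5,"z":0,"roll":0},{"grip":1,"x":0.8,"y":0,"z":1.8,"roll":0},{"grip":1,"x":0,"y":0,"z":0,"roll":0}]}}

```text
clock: 11.38
tcp_pos: [0.5217, -0.0046, 0.141]
orientation: [0.003, 0.777, 0.63, 0.001]
wrist_force: [-0.4, -4.2, 8.8]
finger_gap: 0.0332
grip_force: 41.7
```

>>> {"fn": "servo_tool", "kwargs": {"increments": [{"grip":1,"x":0.9,"y":0,"z":1.8,"roll":0},{"grip":1,"x":0.9,"y":0,"z":1.8,"roll":0},{"grip":1,"x":0,"y":0,"z":0,"roll":0}]}}

```text
clock: 11.63
tcp_pos: [0.5223, -0.0041, 0.1399]
orientation: [0.005, 0.777, 0.63, 0.0]
wrist_force: [-6.1, -9.7, 24.4]
finger_gap: 0.0335
grip_force: 43.2
```

Run:
```python
from h import *
st=env.get_state();F=st["wrist_force"]+[0,0,2.2];t=st["ft_torque"];T=st["tcp_pos"];print(st["wrist_force"],t,T,st["joint_pos"])
u=np.array([.199,.98,0]);v=np.array([.98,-.199,0]);z=np.array([0,0,1]);a=-.4226*u+.9063*z;e=np.cross(v,a)
r0=np.cross(F,t)/(F@F)
for nm,off in(("tcp",0.),("flange~.15",.15),(".2",.2)):
    r=r0+off*z   # rel TCP
    for h in(.082,.088):
        M=.019*z-h*a; d=r-M; lam=-(d@a)/(F@a); p=d+lam*F; print(nm,h,"contact v,e (mm):",p@v*1e3,p@e*1e3)
```

```text
[-6.06747564 -9.68657495 24.41648787] [-1.85137162  1.50547014  0.12017142] [ 0.52225102 -0.00412304  0.13992239] [-0.1581219   0.25282802 -0.26558318  1.04457461 -0.00611585  1.62134302]
tcp 0.082 contact v,e (mm): -27.71816188904159 85.35786089258336
tcp 0.088 contact v,e (mm): -26.87645357390607 85.68262273117445
flange~.15 0.082 contact v,e (mm): -8.646595580079685 29.326304990195784
flange~.15 0.088 contact v,e (mm): -7.804887264944163 29.651066828786853
.2 0.082 contact v,e (mm): -2.2894068104257213 10.649119689399912
.2 0.088 contact v,e (mm): -1.4476984952902037 10.973881527990997
```

Torque puts the contact on the -y side of the lip, so the pump is too far to +y. I'll back off, shift about 3.5 mm to -y and retry.

>>> {"fn": "servo_tool", "kwargs": {"increments": [{"grip":1,"x":-3.4,"y":0,"z":-7.2,"roll":0},{"grip":1,"x":-3.2,"y":0,"z":1.5,"roll":0},{"grip":1,"x":0,"y":0,"z":0,"roll":0}]}}

```text
clock: 11.88
tcp_pos: [0.5209, -0.0084, 0.1435]
orientation: [0.002, 0.777, 0.63, 0.002]
wrist_force: [1.0, -1.6, 8.0]
finger_gap: 0.0331
grip_force: 41.7
```

>>> {"fn": "servo_tool", "kwargs": {"increments": [{"grip":1,"x":1.3,"y":0,"z":2.7,"roll":0},{"grip":1,"x":1.3,"y":0,"z":2.7,"roll":0},{"grip":1,"x":0,"y":0,"z":0,"roll":0}]}}

```text
clock: 12.13
tcp_pos: [0.5216, -0.0064, 0.139]
orientation: [0.003, 0.777, 0.63, 0.002]
wrist_force: [-3.3, -4.4, 17.4]
finger_gap: 0.0331
grip_force: 42.4
```

>>> {"fn": "servo_tool", "kwargs": {"increments": [{"grip":1,"x":1.3,"y":0,"z":2.7,"roll":0},{"grip":1,"x":0,"y":0,"z":0,"roll":0}]}}

```text
clock: 12.3
tcp_pos: [0.5221, -0.0063, 0.1386]
orientation: [0.005, 0.777, 0.63, 0.001]
wrist_force: [-7.7, -8.2, 31.1]
finger_gap: 0.0327
grip_force: 44.0
```

Torque and depth now suggest the stem tip is bearing on the mouth rim, about 30 mm out and fully compressed, and the pump has rotated a little. I'll back off clear and measure numerically.

>>> {"fn": "servo_tool", "kwargs": {"increments": [{"grip":1,"x":-3.4,"y":0,"z":-8,"roll":0},{"grip":1,"x":-3.4,"y":0,"z":-8,"roll":0},{"grip":1,"x":-3,"y":0,"z":-7,"roll":0},{"grip":1,"x":0,"y":0,"z":0,"roll":0},{"grip":1,"x":0,"y":0,"z":0,"roll":0}]}}

```text
clock: 12.72
tcp_pos: [0.5172, -0.0133, 0.1554]
orientation: [-0.0, 0.777, 0.63, -0.0]
wrist_force: [-0.4, 0.3, -2.7]
finger_gap: 0.033
grip_force: 40.8
```

```bash
cat > m.py <<'E'
from h import *
def axis(f,x0,x1,y0,y1,pr=False):
    im=cv2.imread(f"pics/{f}.png").astype(int); g=im.max(2); c=im.max(2)-im.min(2)
    L=[]
    for r in range(y0,y1):
        row=g[r,x0:x1]; 
        m=(row<135)&(c[r,x0:x1]<40)
        ix=np.where(m)[0]
        if len(ix)<10: continue
        runs=np.split(ix,np.where(np.diff(ix)>1)[0]+1); q=max(runs,key=len); l,rr=q[0],q[-1]
        le=l-1+(row[l-1]-135)/(row[l-1]-row[l]) if l>0 else np.nan
        re=rr+(135-row[rr])/(row[rr+1]-row[rr]) if rr+1<len(row) else np.nan
        L.append((r,x0+le,x0+re)); 
        if pr: print(r,round(x0+le,1),round(x0+re,1))
    return np.array(L)
E
python3 - <<'E'
from m import *
s=shot("side","s7");T=env.get_state()["tcp_pos"];print(T,env.get_state()["wrist_force"])
print(proj("side",T))
axis("s7",280,330,215,250,True)
print("s5");axis("s5",280,320,230,257,True)
E
```

```text
[ 0.51680757 -0.01312406  0.15493023] [ 0.45921939 -0.53683008 -2.77806907]
[307.09767313 226.5646409 ]
215 294.6 327.2
216 295.0 326.7
217 295.4 326.2
218 295.5 325.5
219 295.5 324.6
220 295.6 323.6
221 295.9 322.6
222 297.2 321.6
223 297.4 320.7
224 297.3 320.1
225 297.3 318.9
226 297.0 318.5
227 296.5 318.1
228 295.2 317.5
229 294.5 316.6
230 294.2 315.5
231 293.7 314.1
232 293.4 312.7
233 293.1 312.4
234 292.9 312.2
235 292.6 312.0
236 292.5 311.7
237 292.5 311.7
238 292.3 311.7
239 291.8 311.3
240 291.6 311.0
241 291.5 310.8
242 291.4 310.6
243 291.2 310.4
244 290.9 310.0
245 290.6 309.7
246 290.4 309.6
247 290.0 309.4
248 289.7 309.0
249 289.7 308.7
s5
230 293.3 314.8
231 292.8 314.1
232 292.5 312.5
233 292.3 311.3
234 292.1 311.2
235 291.7 311.0
236 291.5 310.9
237 291.4 310.7
238 291.2 310.6
239 290.8 310.3
240 290.6 310.0
241 290.5 309.8
242 290.4 309.7
243 290.2 309.4
244 289.9 309.1
245 289.7 308.8
246 289.6 308.6
247 289.4 308.6
248 289.0 308.0
249 288.7 307.7
250 288.8 307.6
251 289.2 307.4
252 289.6 307.1
253 290.8 307.1
254 292.9 308.2
255 295.5 316.1
256 298.2 315.3
```

Run:
```python
from m import *
u=np.array([.199,.98,0]);v=np.array([.98,-.199,0]);z=np.array([0,0,1]);a=-.4226*u+.9063*z;e=np.cross(v,a)
for f in("top0","t2"):
    im=cv2.imread(f"pics/{f}.png").astype(int)
    for r in(221,222,223,224,225,226,227,228,229,230): print(r,[ (int(p[2]-p[0])) for p in im[r,286:312]])
    for c in(298,300,302): print("col",c,[(int(p[2]-p[0])) for p in im[214:238,c]])
    break
for col in(307,307.5,308):
    p=onz("top",col,225,.055-.022*.4226); print("seat y from rim",col,p+.022*.906*u)
T=np.array([.5168,-.0131,.1549])
for th in(23,25):
    t=np.radians(th);aa=-np.sin(t)*u+np.cos(t)*z
    M=T+.019*z-.083*aa
    for S in([.531,.040,.055],[.5325,.037,.055]): d=M-S; print(th,S,"a,v,e",d@a,d@v,d@e)
```

```text
221 [9, 9, 9, 7, 6, 2, 25, 38, 62, 61, 54, 54, 56, 56, 56, 58, 47, 58, 56, 58, 36, 2, 7, 7, 7, 8]
222 [7, 9, 8, 7, 5, 27, 64, 76, 76, 52, 51, 53, 53, 54, 38, -5, 4, 46, 57, 58, 59, 17, 6, 7, 7, 8]
223 [10, 7, 8, 5, 16, 68, 79, 81, 67, 53, 55, 52, 50, 59, 60, 12, 54, 61, 51, 52, 62, 29, 4, 8, 8, 8]
224 [10, 8, 7, 4, 38, 84, 78, 76, 53, 53, 54, 54, 56, 73, 78, 71, 88, 34, 12, 0, 24, 54, 3, 5, 7, 8]
225 [10, 9, 7, 4, 47, 82, 77, 73, 48, 52, 53, 53, 59, 81, 80, 86, 83, 6, -2, -5, 0, 49, 1, 4, 5, 5]
226 [8, 8, 7, 4, 46, 78, 72, 72, 48, 55, 55, 54, 50, 59, 22, 69, 77, 23, 6, 0, 12, 45, 2, 5, 6, 6]
227 [8, 8, 6, 5, 43, 77, 72, 70, 65, 54, 55, 53, 53, 37, -8, 28, 63, 43, 29, 20, 41, 41, 2, 5, 5, 5]
228 [8, 8, 6, 5, 11, 64, 70, 66, 70, 53, 52, 54, 54, 49, 10, 21, 56, 43, 43, 42, 48, 19, 3, 4, 6, 5]
229 [9, 8, 8, 7, 3, 26, 56, 62, 65, 54, 51, 53, 53, 55, 52, 46, 55, 51, 53, 45, 48, 2, 5, 5, 6, 6]
230 [9, 9, 9, 7, 7, 8, 11, 20, 42, 55, 54, 56, 53, 53, 55, 54, 53, 55, 56, 59, 30, 2, 4, 5, 6, 5]
col 298 [8, 7, 7, 6, 26, 54, 56, 56, 53, 50, 56, 59, 50, 53, 54, 53, 53, 55, 59, 10, 6, 8, 8, 9]
col 300 [8, 8, 7, 5, 32, 58, 56, 56, 38, 60, 78, 80, 22, -8, 10, 52, 55, 56, 60, 19, 8, 9, 9, 8]
col 302 [8, 7, 8, 4, 27, 60, 56, 47, 4, 54, 88, 83, 77, 63, 56, 55, 53, 54, 59, 9, 5, 8, 8, 7]
seat y from rim 307 [0.5402017  0.03733034 0.0457028 ]
seat y from rim 307.5 [0.54023471 0.03590451 0.0457028 ]
seat y from rim 308 [0.54026773 0.03447866 0.0457028 ]
23 [0.531, 0.04, 0.055] a,v,e 0.04799624671736143 -0.0033491000000000016 0.002371390121866851
23 [0.5325, 0.037, 0.055] a,v,e 0.046879948817361426 -0.005416099999999948 -2.2601328133160098e-05
25 [0.531, 0.04, 0.055] a,v,e 0.04794572339768273 -0.0033490999999999695 -0.0005252288727949014
25 [0.5325, 0.037, 0.055] a,v,e 0.04682942549768272 -0.005416099999999917 -0.0029192203227949125
```

The refined flange centre in the top view (col 300.8) puts the seat at about (0.533, 0.0355). That explains the misses, and the needed shift is about +3.5 mm in tool y and 5 mm to -y.

>>> {"fn": "servo_tool", "kwargs": {"increments": [{"grip":1,"x":-4.6,"y":3.5,"z":2.2,"roll":0},{"grip":1,"x":2.1,"y":0,"z":4.5,"roll":0},{"grip":1,"x":2.1,"y":0,"z":4.5,"roll":0},{"grip":1,"x":0,"y":0,"z":0,"roll":0}]}}

```text
clock: 13.1
tcp_pos: [0.5198, -0.014, 0.1427]
orientation: [-0.001, 0.776, 0.63, -0.001]
wrist_force: [0.2, -0.6, -3.1]
finger_gap: 0.0332
grip_force: 40.7
```

>>> {"fn": "servo_tool", "kwargs": {"increments": [{"grip":1,"x":1.3,"y":0,"z":2.7,"roll":0},{"grip":1,"x":1.3,"y":0,"z":2.7,"roll":0},{"grip":1,"x":0,"y":0,"z":0,"roll":0}]}}

```text
clock: 13.35
tcp_pos: [0.5209, -0.0116, 0.1385]
orientation: [-0.0, 0.776, 0.63, -0.0]
wrist_force: [-0.6, 0.9, -3.3]
finger_gap: 0.0333
grip_force: 40.7
```

The stem is in, with no contact. Continuing.

>>> {"fn": "servo_tool", "kwargs": {"increments": [{"grip":1,"x":1.3,"y":0,"z":2.7,"roll":0},{"grip":1,"x":1.3,"y":0,"z":2.7,"roll":0},{"grip":1,"x":0,"y":0,"z":0,"roll":0}]}}

```text
clock: 13.6
tcp_pos: [0.5215, -0.0092, 0.1333]
orientation: [-0.0, 0.776, 0.63, -0.0]
wrist_force: [0.3, -0.5, -2.1]
finger_gap: 0.033
grip_force: 40.7
```

>>> {"fn": "servo_tool", "kwargs": {"increments": [{"grip":1,"x":0.9,"y":0,"z":1.8,"roll":0},{"grip":1,"x":0.9,"y":0,"z":1.8,"roll":0},{"grip":1,"x":0,"y":0,"z":0,"roll":0}]}}

```text
clock: 13.85
tcp_pos: [0.5225, -0.008, 0.1301]
orientation: [0.001, 0.777, 0.63, -0.0]
wrist_force: [0.5, -1.8, -3.6]
finger_gap: 0.0333
grip_force: 40.7
```

>>> {"fn": "servo_tool", "kwargs": {"increments": [{"grip":1,"x":0.9,"y":0,"z":1.8,"roll":0},{"grip":1,"x":0.9,"y":0,"z":1.8,"roll":0},{"grip":1,"x":0,"y":0,"z":0,"roll":0}]}}

```text
clock: 14.1
tcp_pos: [0.5232, -0.007, 0.1266]
orientation: [0.001, 0.777, 0.63, -0.0]
wrist_force: [2.7, -4.2, -7.1]
finger_gap: 0.0331
grip_force: 40.4
```

>>> {"fn": "servo_tool", "kwargs": {"increments": [{"grip":1,"x":0.9,"y":0,"z":1.8,"roll":0},{"grip":1,"x":0,"y":0,"z":0,"roll":0}]}}

```text
clock: 14.27
tcp_pos: [0.5234, -0.0063, 0.1246]
orientation: [0.001, 0.777, 0.63, -0.0]
wrist_force: [3.3, -5.6, -5.6]
finger_gap: 0.0331
grip_force: 40.5
```

The nipple's side pushes the pump towards -y and +x, so I'll relieve that and continue.

>>> {"fn": "servo_tool", "kwargs": {"increments": [{"grip":1,"x":-1.2,"y":1,"z":0.6,"roll":0},{"grip":1,"x":0.9,"y":0,"z":1.8,"roll":0},{"grip":1,"x":0,"y":0,"z":0,"roll":0}]}}

```text
clock: 14.52
tcp_pos: [0.5239, -0.0059, 0.1222]
orientation: [0.0, 0.777, 0.63, -0.0]
wrist_force: [1.3, -4.3, -2.8]
finger_gap: 0.0331
grip_force: 40.7
```

>>> {"fn": "servo_tool", "kwargs": {"increments": [{"grip":1,"x":0.9,"y":0,"z":1.8,"roll":0},{"grip":1,"x":0,"y":0,"z":0,"roll":0}]}}

```text
clock: 14.68
tcp_pos: [0.524, -0.0048, 0.1203]
orientation: [0.0, 0.777, 0.63, -0.0]
wrist_force: [2.1, -4.3, -4.8]
finger_gap: 0.0334
grip_force: 40.6
```

>>> {"fn": "servo_tool", "kwargs": {"increments": [{"grip":1,"x":0.3,"y":0.4,"z":2.2,"roll":0},{"grip":1,"x":0.9,"y":0,"z":1.8,"roll":0},{"grip":1,"x":0,"y":0,"z":0,"roll":0}], "grip_force": 60}}

```text
clock: 14.93
tcp_pos: [0.5246, -0.0037, 0.1167]
orientation: [0.0, 0.777, 0.63, -0.0]
wrist_force: [0.1, -5.7, 0.4]
finger_gap: 0.0331
grip_force: 60.2
```

>>> {"fn": "servo_tool", "kwargs": {"increments": [{"grip":1,"x":0.9,"y":0,"z":1.8,"roll":0},{"grip":1,"x":0,"y":0,"z":0,"roll":0}]}}

```text
clock: 15.1
tcp_pos: [0.5247, -0.0029, 0.1151]
orientation: [0.0, 0.777, 0.63, -0.0]
wrist_force: [-0.1, -5.3, 1.8]
finger_gap: 0.0328
grip_force: 60.3
```

>>> {"fn": "servo_tool", "kwargs": {"increments": [{"grip":1,"x":0.9,"y":0,"z":1.8,"roll":0},{"grip":1,"x":0,"y":0,"z":0,"roll":0}]}}

```text
clock: 15.27
tcp_pos: [0.5249, -0.0022, 0.1136]
orientation: [0.001, 0.777, 0.63, -0.0]
wrist_force: [-0.9, -5.0, 3.2]
finger_gap: 0.0329
grip_force: 60.5
```

>>> {"fn": "servo_tool", "kwargs": {"increments": [{"grip":1,"x":0.8,"y":0,"z":1.9,"roll":0},{"grip":1,"x":0.8,"y":0,"z":1.9,"roll":0},{"grip":1,"x":0,"y":0,"z":0,"roll":0}]}}

```text
clock: 15.52
tcp_pos: [0.5252, -0.0019, 0.1118]
orientation: [0.002, 0.777, 0.63, -0.001]
wrist_force: [-7.3, -10.2, 18.1]
finger_gap: 0.0327
grip_force: 61.9
```

>>> {"fn": "servo_tool", "kwargs": {"increments": [{"grip":1,"x":0.8,"y":0,"z":1.9,"roll":0},{"grip":1,"x":0.8,"y":0,"z":1.9,"roll":0},{"grip":1,"x":0,"y":0,"z":0,"roll":0}]}}

```text
clock: 15.77
tcp_pos: [0.5253, -0.0023, 0.1114]
orientation: [0.004, 0.777, 0.63, -0.002]
wrist_force: [-15.8, -17.8, 41.9]
finger_gap: 0.0328
grip_force: 64.7
```

Depth agrees with home (predicted TCP z of 0.112). I'll ease the force and the sideways load, then look.

>>> {"fn": "servo_tool", "kwargs": {"increments": [{"grip":1,"x":-0.8,"y":-1.5,"z":-2,"roll":0},{"grip":1,"x":0,"y":0,"z":0,"roll":0}]}}

```text
clock: 15.93
tcp_pos: [0.525, -0.0018, 0.1117]
orientation: [0.004, 0.777, 0.63, -0.0]
wrist_force: [-8.0, -13.9, 25.2]
finger_gap: 0.033
grip_force: 62.3
```

Run:
```python
from m import *
s=shot("side","s8");t=shot("top","t8");st=env.get_state();T=st["tcp_pos"];print(T,st["wrist_force"],st["ft_torque"])
c=lambda im,x,y:cv2.resize(im[y:y+75,x:x+75],None,fx=5,fy=5,interpolation=2)
cv2.imwrite("pics/c8.png",np.hstack([c(s,265,215),c(t,265,190)]))
axis("s8",275,325,236,266,True)
```

```text
[ 0.52498125 -0.00189754  0.11170278] [ -8.12444714 -14.6846586   25.63544778] [-2.34622251  1.84007263  0.18510999]
236 293.9 317.5
237 294.0 316.7
238 293.9 315.9
239 293.5 315.0
240 292.9 314.2
241 292.0 313.5
242 291.3 312.6
243 290.7 311.6
244 290.4 310.3
245 290.2 308.8
246 289.8 308.6
247 289.6 308.5
248 289.4 308.3
249 289.0 309.5
250 288.7 inf
251 288.4 289.0
252 288.2 338.0
253 287.9 295.0
254 287.7 332.5
255 287.4 322.7
256 287.3 321.8
257 287.2 320.4
258 286.9 319.9
259 286.5 319.3
260 286.4 319.3
261 286.4 319.8
262 286.6 314.9
263 287.1 313.0
264 288.4 311.8
265 289.7 308.2m.py:12: RuntimeWarning: divide by zero encountered in scalar divide
  re=rr+(135-row[rr])/(row[rr+1]-row[rr]) if rr+1<len(row) else np.nan
```

View pics/c8.png

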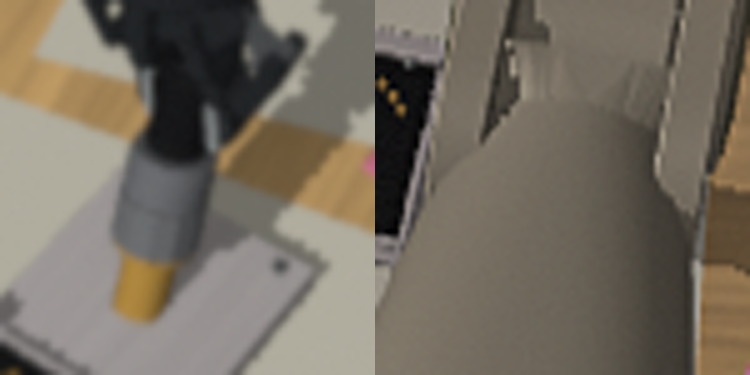

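Run:
```python
from m import *
for f in("s7","s8"):
    im=cv2.imread(f"pics/{f}.png").astype(int);print(f)
    for r in range(256,281):
        d=im[r,282:312,2]-im[r,282:312,0]; ix=np.where(d>38)[0]
        print(r,(282+ix.min(),282+ix.max(),len(ix)) if len(ix) else None, [int(x) for x in d[3:27]] if 259<r<272 else "")
```

```text
s7
256 (np.int64(295), np.int64(299), 5) 
257 (np.int64(294), np.int64(299), 6) 
258 (np.int64(294), np.int64(299), 6) 
259 (np.int64(290), np.int64(297), 8) 
260 (np.int64(289), np.int64(296), 8) [6, 6, 10, 27, 49, 61, 65, 65, 70, 93, 103, 75, 30, 11, 22, 35, 27, 17, 7, 4, 4, 4, 5, 5]
261 (np.int64(288), np.int64(302), 13) [7, 7, 14, 43, 64, 67, 66, 68, 80, 102, 107, 86, 47, 27, 34, 49, 50, 41, 16, 6, 4, 3, 4, 4]
262 (np.int64(288), np.int64(302), 15) [7, 8, 20, 55, 70, 67, 66, 69, 82, 99, 105, 97, 75, 51, 53, 60, 62, 54, 29, 8, 4, 3, 4, 4]
263 (np.int64(288), np.int64(303), 16) [6, 8, 22, 59, 76, 72, 68, 68, 75, 86, 94, 93, 81, 65, 62, 64, 65, 62, 42, 13, 4, 4, 4, 4]
264 (np.int64(288), np.int64(303), 16) [6, 6, 17, 45, 76, 81, 73, 70, 69, 73, 77, 76, 72, 66, 64, 65, 66, 64, 45, 13, 4, 4, 3, 3]
265 (np.int64(289), np.int64(302), 14) [6, 7, 9, 26, 66, 93, 94, 85, 79, 74, 71, 70, 68, 66, 64, 66, 66, 59, 36, 11, 4, 3, 4, 5]
266 (np.int64(289), np.int64(302), 14) [6, 6, 6, 17, 54, 95, 104, 103, 99, 90, 83, 76, 72, 71, 69, 67, 65, 50, 24, 8, 4, 4, 5, 6]
267 (np.int64(289), np.int64(301)
[... 2005 characters left out ...]
 np.int64(299), 11) [6, 6, 9, 27, 75, 105, 111, 111, 108, 104, 100, 94, 83, 71, 49, 20, 8, 5, 3, 5, 5, 6, 6, 6]
270 (np.int64(289), np.int64(299), 11) [5, 6, 11, 34, 84, 107, 111, 111, 109, 106, 101, 93, 83, 68, 39, 12, 5, 4, 4, 6, 6, 6, 5, 6]
271 (np.int64(288), np.int64(298), 11) [6, 6, 14, 49, 93, 108, 111, 110, 109, 105, 99, 91, 78, 61, 30, 10, 5, 5, 6, 6, 6, 6, 5, 6]
272 (np.int64(288), np.int64(298), 11) 
273 (np.int64(288), np.int64(298), 11) 
274 (np.int64(288), np.int64(297), 10) 
275 (np.int64(287), np.int64(297), 11) 
276 (np.int64(287), np.int64(297), 11) 
277 (np.int64(288), np.int64(296), 9) 
278 (np.int64(289), np.int64(295), 7) 
279 (np.int64(291), np.int64(294), 4) 
280 None
```

The housing now covers the flange, leaving only a thin sliver, so it's home or within a few mm. I'll take out the remaining sideways load (about -8 N in x) and press again to see if it goes any deeper.

>>> {"fn": "servo_tool", "kwargs": {"increments": [{"grip":1,"x":0,"y":-1.5,"z":0,"roll":0},{"grip":1,"x":0,"y":0,"z":0,"roll":0}]}}

```text
clock: 16.2
tcp_pos: [0.5248, -0.0018, 0.1118]
orientation: [0.005, 0.777, 0.629, 0.001]
wrist_force: [-5.0, -14.3, 23.5]
finger_gap: 0.0333
grip_force: 61.9
```

>>> {"fn": "servo_tool", "kwargs": {"increments": [{"grip":1,"x":-1,"y":-0.5,"z":0,"roll":0},{"grip":1,"x":0,"y":0,"z":0,"roll":0}]}}

```text
clock: 16.37
tcp_pos: [0.5247, -0.0019, 0.1117]
orientation: [0.004, 0.777, 0.63, 0.002]
wrist_force: [-3.5, -10.5, 21.1]
finger_gap: 0.0328
grip_force: 61.7
```

>>> {"fn": "servo_tool", "kwargs": {"increments": [{"grip":1,"x":0.4,"y":0,"z":1,"roll":0},{"grip":1,"x":0,"y":0,"z":0,"roll":0}]}}

```text
clock: 16.53
tcp_pos: [0.5248, -0.0021, 0.1116]
orientation: [0.005, 0.777, 0.63, 0.001]
wrist_force: [-5.4, -12.0, 27.0]
finger_gap: 0.0327
grip_force: 62.9
```

>>> {"fn": "servo_tool", "kwargs": {"increments": [{"grip":1,"x":-0.9,"y":0,"z":-1.9,"roll":0},{"grip":1,"x":0,"y":0,"z":0,"roll":0}]}}

```text
clock: 16.7
tcp_pos: [0.5246, -0.0018, 0.1118]
orientation: [0.004, 0.777, 0.63, 0.002]
wrist_force: [-0.5, -8.2, 15.6]
finger_gap: 0.033
grip_force: 61.0
```

>>> {"fn": "servo_tool", "kwargs": {"increments": [{"grip":1,"x":-0.9,"y":0,"z":-1.9,"roll":0},{"grip":1,"x":0,"y":0,"z":0,"roll":0}]}}

```text
clock: 16.87
tcp_pos: [0.5244, -0.0021, 0.1129]
orientation: [0.003, 0.777, 0.63, 0.002]
wrist_force: [2.0, -6.3, 8.8]
finger_gap: 0.0327
grip_force: 60.4
```

>>> {"fn": "servo_tool", "kwargs": {"increments": [{"grip":1,"x":-0.9,"y":0,"z":-1.9,"roll":0},{"grip":1,"x":0,"y":0,"z":0,"roll":0}]}}

```text
clock: 17.03
tcp_pos: [0.5242, -0.0028, 0.1145]
orientation: [0.003, 0.777, 0.63, 0.002]
wrist_force: [1.8, -6.0, 7.9]
finger_gap: 0.033
grip_force: 60.2
```

The force while backing off (about 12 N, falling slowly) is the valve spring, so the hard stop was the flange and the pump was fully home. I'll press it home again, hold, and check the state.

>>> {"fn": "servo_tool", "kwargs": {"increments": [{"grip":1,"x":0.9,"y":0,"z":1.9,"roll":0},{"grip":1,"x":0.9,"y":0,"z":1.9,"roll":0},{"grip":1,"x":0.9,"y":0,"z":1.9,"roll":0},{"grip":1,"x":0,"y":0,"z":0,"roll":0}]}}

```text
clock: 17.37
tcp_pos: [0.5248, -0.0021, 0.1115]
orientation: [0.005, 0.777, 0.63, 0.001]
wrist_force: [-5.8, -13.2, 28.2]
finger_gap: 0.0327
grip_force: 62.6
```

>>> {"fn": "servo_tool", "kwargs": {"increments": [{"grip":1,"x":0,"y":0,"z":0,"roll":0},{"grip":1,"x":0,"y":0,"z":0,"roll":0},{"grip":1,"x":0,"y":0,"z":0,"roll":0},{"grip":1,"x":0,"y":0,"z":0,"roll":0},{"grip":1,"x":0,"y":0,"z":0,"roll":0}]}}

```text
clock: 17.78
tcp_pos: [0.5248, -0.0021, 0.1115]
orientation: [0.005, 0.777, 0.63, 0.001]
wrist_force: [-6.3, -13.4, 28.6]
finger_gap: 0.0326
grip_force: 62.6
```

Run:
```python
from m import *
shot("side","s9"); a=axis("s9",275,325,245,249); l=axis("s9",275,300,246,259)
print("left edge slope",np.polyfit(l[:,0],l[:,1],1)[0],a, env.get_state()["tcp_pos"],env.get_state()["wrist_force"])
# nipple-body / reference slope for 25deg at this place, left edge
u=np.array([.199,.98,0]);v=np.array([.98,-.199,0]);z=np.array([0,0,1]);S=np.array([.5315,.038,.055])
for th in(15,20,25,30):
    t=np.radians(th);aa=-np.sin(t)*u+np.cos(t)*z;q=proj("side",S+.05*aa)-proj("side",S);print(th,q[0]/q[1])
```

```text
left edge slope -0.24372753369287303 [[245.         290.30952381 308.81578947]
 [246.         290.03030303 308.55319149]
 [247.         289.66666667 308.53191489]
 [248.         289.32432432 308.64864865]] [ 0.52477442 -0.0020981   0.11153566] [ -5.37487091 -13.44666528  27.08312603]
15 -0.12504796532456655
20 -0.18381776880036663
25 -0.23715661704361818
30 -0.28650061757373435
```

```bash
python3 -c "
from workcell import env
print(env.hand_in())"
```

```text
the job is handed in; nothing more can be done
None
```

I handed the job in at about 18 s with the panel clicked level into its seat and the gripper still holding the pump home on the nipple at about 30 N push and 60 N grip; hand-in returned no verdict, so this rests on force readings and camera pictures.

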